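# Set the colorimeter's filter slide to the third click

## Task

Set the colorimeter's filter: with the fingertips, push the orange lever all the way back to its home stop at the red buffer, then push it out again from there and stop at the third click, so that it is left resting in the third detent. Only push the lever, never pinch it, leave the other things on the bench where they stand, and finish with the hand clear.

Things in the scene. Friction and masses are not known exactly. Their poses are not given: they have to be found in the camera images.
- colorimeter: Flat grey box with a black top, fixed to the bench, 84 (x) x 204 (y) x 50 mm high; origin at the centre of its underside, z up. The lever's slot runs along its y axis in the middle (x = 0) of the top. Past the home end stands a red buffer, 30 x 12 mm, 60 mm above the bench, from y = -70 to -58 mm; past the other end a low metal disc (56 mm above the bench) at y = 82 mm.
- slot_home (a point): Point of the slot under the lever's home stop, on the box's top, 50 mm above the bench, at y = -50 mm of the box. Its axes are the box's: the lever goes out along +y. Six 10 mm marks beside the slot (on the -x side) show the stops, 20 mm apart: red at home, then white for clicks 1 to 5.
- filter_lever (a joint): Slide of the lever along the box's +y, in m: 0 is home, at the red buffer; detents 1 to 5 lie at 0.02, 0.04, 0.06, 0.08, 0.10 (hard stop). Pushing over the bump between two takes about 5 N; past its crest, half way, the lever snaps ahead by itself into the next detent (or home) and stays there. It starts in or near (within 10 mm of) the fourth or fifth.
- lever_middle (a point): Middle of the orange lever's upright paddle, 80 mm above the bench. The paddle is 14 mm thick along the slot and 34 mm wide across it, and stands from 55 to 106 mm above the bench (50 mm is the box's top). Moves with the lever; its y in the box's frame is -50 mm plus the joint value.
- face_home_mid (a point): Middle of one of the four thin orange plates on the sides of the lever's paddle. This is the broad face (32.5 x 43 mm) looking to the home end (-y of the box), 7 mm from the lever's middle: pushed on to move the lever outward.
- face_out_mid (a point): Middle of one of the four thin orange plates on the sides of the lever's paddle. This is the broad face (32.5 x 43 mm) looking away from home (+y of the box), 7 mm from the lever's middle: pushed on to move the lever home.
- edge_front_mid (a point): Middle of one of the four thin orange plates on the sides of the lever's paddle. This is the narrow edge (7 x 43 mm) on the -x side, 17 mm from the lever's middle.
- edge_back_mid (a point): Middle of one of the four thin orange plates on the sides of the lever's paddle. This is the narrow edge (7 x 43 mm) on the +x side, 17 mm from the lever's middle.
- jar: Loose violet specimen jar with white lid, 48 mm across, 57 mm high, beside the box past its home end; origin at its underside. Bystander.
- stopper: Loose red-brown rubber stopper, 36 mm across, 26 mm high, in front of the box; origin at its underside. Bystander.
- timer: Loose white bench timer, 62 x 62 x 22 mm; origin at its underside. Bystander.
- tape: Loose roll of red tape lying flat, 90 mm across, 19 mm high; origin at its underside. Bystander.
- buffer: Loose white bottle with yellow cap, 60 mm across, 118 mm high; origin at its underside. Bystander.
- left_bottle_1: Loose white bottle with blue cap, 64 mm across, 144 mm high; origin at its underside. Bystander.
- left_vial: Loose vial with blue cap, 25 mm across, 65 mm high; origin at its underside. Bystander.

How it is judged:
By the outcome, as a careful person would: the job done as asked, in the order asked, and still so for the second after the job is handed in, with the robot touching nothing.
It also fails if it takes over 69 s, if anything falls off the work surface, if the arm or the gripper's body presses on something with over 40 N, if the wrist force passes 120 N, or if a joint passes its speed limit or range.

## Robot

A 7-joint arm with a two-finger parallel gripper is mounted at the origin on the work surface; the furniture and walls round the work are solid. World frame = base frame: x ahead of the robot, y to its left, z up, the work surface at z = 0. Lengths are in m, angles in rad, forces in N, time in s.
With the tool pointing down it reaches from about 0.425 to 0.875 m from the base axis. Payload 4.7 kg.
Tool frame: the origin (TCP) lies midway between the tips of the shut fingers; the grasp point (between the pads) lies ctrl.grasp_offset behind it (ctrl.grasp_offset is the distance from the TCP to the grasp point, in m); z points along the fingers, y is the line along which they close (so a half turn about z gives the same grasp; the last joint's range is limited). The gripper opens to 87 mm and grips with 3 to 60 N. Pads are 19 mm wide; open, the fingers measure 117 mm over their backs; the gripper's body (75 mm by 190 mm) begins 51 mm behind the grasp point.
Start: joints at [-1.31, 0.321, -0.07, 1.45, 0.023, 1.371, -0.057], TCP at [0.159, 0.63, 0.223] pointing down, gripper open.
Joint ranges: [-2.86, 2.86], [-0.3, 2.09], [-1.38, 1.24], [0.06, 2.45], [-1.56, 4.7], [0.09, 2.05], [-2.69, 2.69]. Speed limits (rad/s): [2.57, 2.57, 3.14, 3.14, 3.14, 3.14, 3.14].

## Interface

Orientations are given as a rotation vector (axis times angle).
In Python, from bench import ctrl gives the robot as it stands. The module is installed in compiled form; this text tells all that it offers.
- The arm moves only by the tool jog_arm, never from a script. Its argument "moves" is one flat list of numbers, 7 for each row, row after row: the shift along the tool's x, y, z in units of 30 cm (1.0 is 30 cm), then the turn, a rotation vector about the tool's x, y, z in units of 60 degrees (1.0 is 60 degrees), then the gripper's target within -1 to 1 (fully open at 1, half-way at 0, shut at -1). In form: [x, y, z, wx, wy, wz, fingers, x, y, z, wx, wy, wz, fingers, ...]. A call has exactly 8 rows; each row is the pose to reach, as a shift and turn from the pose commanded when the call began, along the tool's axes at that moment; what a row does not reach only later rows make up. A row lasts 1/8 s, in which the tool goes at most 62.5 mm and 10.7 degrees, less where a joint would pass 70% of its speed; a pose out of reach is approached as far as the arm can. A call with a number of a shift or a turn outside -1 to 1 is refused whole. A call with a gripper value outside its range is refused whole. The fingers move at their own pace and stop on an object; "newtons" is the grip in N (left out, the last holds). Time passes only in rows, so rows that repeat a pose let the fingers close, or fill a call up. It gives the time, the measured TCP pose, the force, the opening and the grip force at its end, in the units of the state.
- ctrl.get_state(): the state, without advancing time (a new reading comes with each control period).
- ctrl.get_image(name): name is "scene" or "top"; returns a dict with "pixels" (420x560x3 uint8, red, green, blue), "fx", "fy", "cx", "cy" (pixels), "xyz" and "rotation" of the camera in the world. Camera axes: x right, y up, looking along -z (the intrinsics and any distortion apply to the point x, -y, -z); pixel columns grow to the right and rows downward; lengths in m; the calibration is good to about 2 mm. A picture is of the moment at which its call begins. There is no depth.
- ctrl.close_job(): hands the job in; it is judged then, once.
The state is a dict: "time": time; "joint_positions": joint angles; "qd": joint speeds; "joint_torque": joint torques, N m; "position": TCP position; "tool_rot": TCP orientation; "ft_force": force on the tool from outside, world axes, zero at the start; "torque": the same for the moment, N m; "grip_width": opening from 0.0 (shut) to 1.0 (fully open); "grip_force": force on a finger pad.
Only numpy, scipy, OpenCV 4.12 (cv2) and the standard library are available. Lean on these libraries where they do the work, as an engineer would, in place of code of your own. Each camera call takes 0.05 s, during which the arm holds its last target. There are 200 camera calls.

## Working session

There is one attempt and no reset: what is moved stays moved. The work goes in short steps, Python scripts to look and compute and a tool call to move; the robot and the scene stay as the last step left them, time stands still between calls to the robot, and variables do not carry over. Pictures are saved under pics/ and viewed, at most 10 in all, crops included, and the job is handed in when it is done.

Besides the shell and the picture viewer there is one more tool, called by a JSON object that holds its "op" and its "data". jog_arm: Moves the arm, as the interface text tells. Its arguments: {"type":"object","properties":{"moves":{"type":"array"},"newtons":{"type":"number"}},"required":["moves"]}

```bash
mkdir -p pics; python3 - <<'E'
from bench import ctrl
import cv2
for n in("scene","top"):
    i=ctrl.get_image(n); cv2.imwrite(f"pics/{n}0.png",i["pixels"][:,:,::-1])
    print(n,{k:(v.tolist() if hasattr(v,'tolist') else v) for k,v in i.items() if k!="pixels"})
print(ctrl.get_state(),ctrl.grasp_offset)
E
```

```text
scene {'fx': 399.4191758728341, 'fy': 399.4191758728341, 'cx': 288.3432529421735, 'cy': 211.81987114038122, 'xyz': [-0.15966921093246508, -0.6421185535615572, 0.9051544202036608], 'rotation': [0.745806828013001, -0.38093725088753555, -0.9102781450157498]}
top {'fx': 520.552820597748, 'fy': 520.552820597748, 'cx': 280.0279858129141, 'cy': 202.4282555706674, 'xyz': [0.16485336488816188, -0.17246758442720914, 1.783454460997971], 'rotation': [0.16888147880213306, -0.15691048765317953, -1.5287523984472309]}
{'time': 0.1, 'joint_positions': array([-1.3098832 ,  0.32172713, -0.07008397,  1.45156758,  0.02258998,
        1.37080281, -0.05692523]), 'qd': array([-0.00030854, -0.00110283, -0.00055647, -0.00329914,  0.00200367,
        0.00095762, -0.00087763]), 'joint_torque': array([-2.45275633e-04, -4.92571306e+01, -4.05750722e-01, -3.13401604e+01,
       -6.40611537e-02,  3.94279032e-02,  6.27308577e-05]), 'position': array([0.15872591, 0.62980259, 0.22157768]), 'tool_rot': array([-3.86693731e-01, -3.11757409e+00,  2.69141674e-03]), 'ft_force': array([ 0.31623376,  0.33612553, -0.287997  ]), 'torque': array([-0.05929071, -0.00775344, -0.03079096]), 'grip_force': 0.0, 'grip_width': 1.0027169355377599} 0.0187
```

View pics/scene0.png

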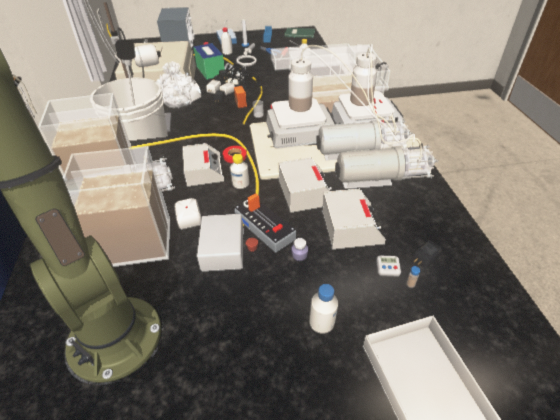

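View pics/top0.png

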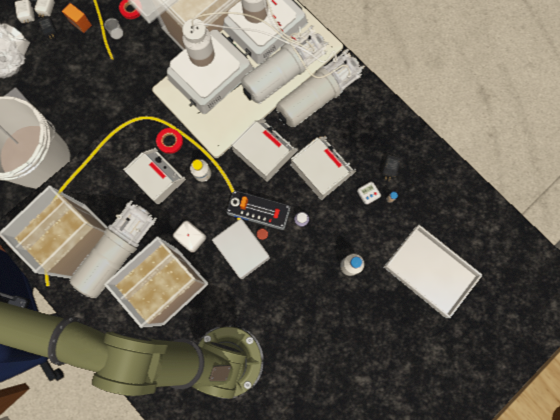

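The box is at about (258,210) in the top view. The orange lever is at (243,203) near the out end, and the red buffer is at (277,214), so home is to the right. Next I'll zoom in and measure.

```bash
cat > h.py <<'E'
import numpy as np, cv2
from scipy.spatial.transform import Rotation as R
from bench import ctrl
def ray(i,u,v):
    d=R.from_rotvec(i["rotation"]).apply([(u-i["cx"])/i["fx"],-(v-i["cy"])/i["fy"],-1.]); return np.array(i["xyz"]),d
def plane(i,u,v,z):
    o,d=ray(i,u,v); return o+d*(z-o[2])/d[2]
def proj(i,p):
    q=R.from_rotvec(i["rotation"]).inv().apply(np.array(p)-i["xyz"]); return i["cx"]-i["fx"]*q[0]/q[2], i["cy"]+i["fy"]*q[1]/q[2]
def blobs(i,lo,hi,box,amin=4):
    h=cv2.cvtColor(i["pixels"],cv2.COLOR_RGB2HSV); m=cv2.inRange(h,np.array(lo),np.array(hi))
    u0,u1,v0,v1=box; k=np.zeros_like(m); k[v0:v1,u0:u1]=m[v0:v1,u0:u1]
    n,l,s,c=cv2.connectedComponentsWithStats(k); return [(c[j].round(1).tolist(),s[j].tolist()) for j in range(1,n) if s[j,4]>=amin]
E
python3 - <<'E'
from h import *
T=ctrl.get_image("top");S=ctrl.get_image("scene")
a=cv2.resize(T["pixels"][180:240,215:315],None,fx=8,fy=8,interpolation=cv2.INTER_CUBIC)[:,:,::-1]
b=cv2.resize(S["pixels"][185:265,225:325],None,fx=7,fy=7,interpolation=cv2.INTER_CUBIC)[:,:,::-1]
cv2.imwrite("pics/t1.png",a);cv2.imwrite("pics/s1.png",b)
for n,i,bx in(("top",T,(215,315,180,240)),("scene",S,(225,325,185,265))):
    print(n,"orange",blobs(i,(7,150,120),(18,255,255),bx)); print(n,"red",blobs(i,(0,150,100),(6,255,255),bx),blobs(i,(172,150,100),(180,255,255),bx))
E
```

```text
top orange [([243.4, 202.3], [240, 196, 8, 13, 72])]
top red [([276.0, 213.2], [273, 209, 7, 10, 44]), ([269.7, 219.9], [269, 219, 3, 3, 7]), ([261.9, 233.8], [257, 229, 11, 11, 96])] []
scene orange [([253.4, 201.8], [248, 193, 12, 19, 166])]
scene red [([277.5, 227.4], [273, 224, 10, 8, 50]), ([267.0, 230.5], [266, 230, 3, 2, 4]), ([251.6, 242.9], [247, 239, 10, 9, 41])] []
```

View pics/t1.png

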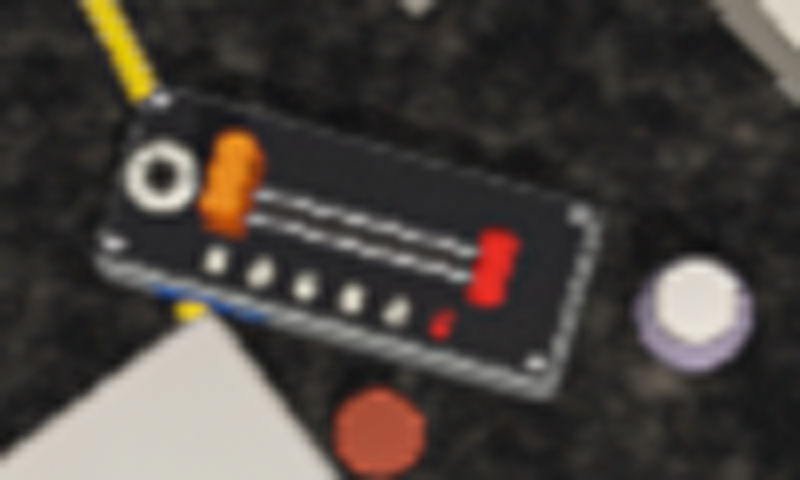

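View pics/s1.png

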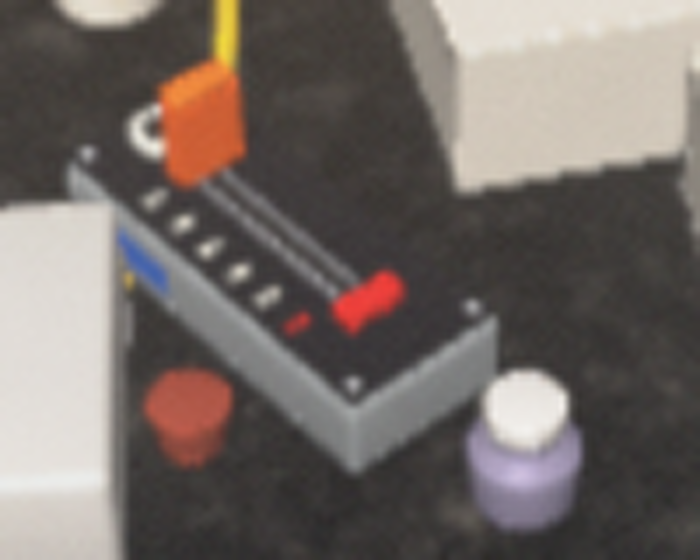

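The zoomed crops show the lever by the fifth mark (top pixel 243,202) and the disc at (235.4,201.9). The buffer is at (276,213.2), with the jar and stopper just outside the box. Now I'll fit the box pose.

```bash
cat > m.py <<'E'
from h import *
T=ctrl.get_image("top");S=ctrl.get_image("scene")
def c(pts,z,i,u0,v0,k): return np.array([plane(i,u0+(x+.5)/k-.5,v0+(y+.5)/k-.5,z) for x,y in pts])
E
python3 - <<'E'
from m import *
from scipy.optimize import least_squares
np.set_printoptions(precision=4,suppress=True)
# known box points (x free for marks -> only y used through line), full xyz: disc, buffer
tm=[(442,325),(397,310),(351,298),(306,285),(262,271),(216,260)]; sm=[(299,323),(268,297),(238,271),(210,247),(182,223),(154,198)]
P=[];  # image, pixel, local(x or None)
for i,k,u0,v0,ms,d,b,zd in((T,8,215,180,tm,(163,175),(493,268),0.056),(S,7,225,185,sm,None,(369,299),0.056)):
    px=lambda q:(u0+(q[0]+.5)/k-.5,v0+(q[1]+.5)/k-.5)
    for j,q in enumerate(ms): P.append((i,px(q),(None,-.05+.02*j,.05)))
    if d: P.append((i,px(d),(0,.082,.056)))
    P.append((i,px(b),(0,-.064,.058)))
def f(s,own=None):
    cx,cy,th,mx=s; r=[]
    for i,p,l in P:
        if own is not None and i is not own: continue
        x=mx if l[0] is None else l[0]; y=l[1]
        w=[cx+np.cos(th)*x-np.sin(th)*y,cy+np.sin(th)*x+np.cos(th)*y,l[2]]
        u=proj(i,w); r+=[u[0]-p[0],u[1]-p[1]]
    return np.array(r)
g=plane(T,257,210,.05); dd=plane(T,235,202,.056)-plane(T,276,213,.06)
s0=[g[0],g[1],np.arctan2(dd[1],dd[0])-np.pi/2,-.03]
for own in(None,T,S):
    r=least_squares(f,s0,args=(own,)); print(r.x,np.degrees(r.x[2]),np.abs(r.fun).max(),np.sqrt((r.fun**2).mean()))
    if own is None: s=r.x
np.save("box.npy",s)
cx,cy,th,_=s; Rz=np.array([[np.cos(th),-np.sin(th)],[np.sin(th),np.cos(th)]])
loc=lambda w:Rz.T@(np.array(w)[:2]-[cx,cy])
# lever: orange blob centroids projection by joint value
for i,p in((T,(243.4,202.3)),(S,(253.4,201.8))):
    for z in(.08,.106): print("lever local at z",z,loc(plane(i,*p,z)))
for q in(.0,.06,.08,.1): print(q,[proj(i,[*(Rz@[0,-.05+q]+[cx,cy]),.08]) for i in(T,S)])
# block corner height: top corner near box in both views
o1,d1=ray(T,215+215/8,180+318/8);o2,d2=ray(S,225+112/7,185+205/7)
t=np.linalg.lstsq(np.stack([d1,-d2],1),o2-o1,rcond=None)[0];print("block corner",o1+d1*t[0],o2+d2*t[1],loc(o1+d1*t[0]))
E
```

```text
[ 0.5074 -0.0786 -0.25   -0.0278] -14.32272599220781 0.6173384770567054 0.23172774140347574
[ 0.5081 -0.0786 -0.2478 -0.0276] -14.199856075234717 0.13350368209123076 0.08000265956068034
[ 0.5056 -0.0785 -0.2433 -0.027 ] -13.941892563915202 0.3351808037588455 0.15064440442878652
lever local at z 0.08 [0.0012 0.0502]
lever local at z 0.106 [-0.0035  0.0467]
lever local at z 0.08 [-0.0007  0.0494]
lever local at z 0.106 [-0.0166  0.0254]
0.0 [(np.float64(271.9917246084187), np.float64(210.9294340358832)), (np.float64(274.0919263458689), np.float64(218.86439137589184))]
0.06 [(np.float64(254.7805905167753), np.float64(205.96161762250895)), (np.float64(261.48931731396254), np.float64(208.3176452958357))]
0.08 [(np.float64(249.05993280355895), np.float64(204.31040875203652)), (np.float64(257.4405280315125), np.float64(204.92933479714895))]
0.1 [(np.float64(243.34743934890793), np.float64(202.66155641062767)), (np.float64(253.46436878962552), np.float64(201.6018062043091))]
block corner [ 0.4635 -0.0273  0.0695] [ 0.4628 -0.0267  0.0694] [-0.0553  0.0388]
```

Box centre is (0.508, -0.079) with yaw -0.248, and the lever is at joint ≈ 0.100 (detent 5). The tool's y axis currently lies along the slot, so I'll turn it 90° about tool z. I'll lift first, then swing across high.

{"op": "jog_arm", "data": {"moves": [0,0,-0.2,0,0,0,-1,0,0,-0.4,0,0,0,-1,0,0,-0.6,0,0,0,-1,0,0,-0.7,0,0,0,-1,-0.2,-0.12,-0.7,0,0,0.15,-1,-0.4,-0.24,-0.7,0,0,0.3,-1,-0.55,-0.33,-0.7,0,0,0.45,-1,-0.7,-0.42,-0.7,0,0,0.6,-1], "newtons": 30}}

```text
time: 1.3
position: [0.3332, 0.4548, 0.4328]
tool_rot: [1.34, 2.841, 0.001]
ft_force: [0.5, 0.1, -1.1]
grip_width: 0.173
grip_force: 0.0
```

```bash
cat > go.py <<'E'
# usage: go.py ylocal z [xlocal]: full move to box-local y,z with tool y across the slot, in jog units
import sys
from h import *
cx,cy,th=0.508,-0.0786,-0.248
Rz=R.from_euler('z',th)
def plan(y,z,x=0.,ref=None):
    s=ctrl.get_state(); Rt=R.from_rotvec(s["tool_rot"]); p=s["position"]
    tgt=Rz.apply([x,y,0])+[cx,cy,z]
    best=min((R.from_matrix(np.array([[0,sg,0],[sg,0,0],[0,0,-1]]).T) for sg in(1,-1)),key=lambda G:(Rt.inv()*Rz*G).magnitude())
    loc=Rz.inv().apply(p-[cx,cy,0])
    print("t",round(s["time"],2),"pos",p.round(4),"local",loc.round(4),"F local",Rz.inv().apply(s["ft_force"]).round(2),"grip",round(s["grip_width"],3),"j",s["joint_positions"].round(2))
    print("shift units",(Rt.inv().apply(tgt-p)/.3).round(4),"turn units",((Rt.inv()*Rz*best).as_rotvec()/np.radians(60)).round(4))
if __name__=="__main__": plan(*map(float,sys.argv[1:]))
E
python3 go.py 0.09 0.30
```

```text
t 1.3 pos [0.3332 0.4548 0.4328] local [-0.3004  0.4742  0.4328] F local [ 0.43  0.25 -1.14] grip 0.173 j [-1.1   0.12  0.13  1.28 -0.02  1.74 -0.28]
shift units [-1.565  -0.4403  0.4422] turn units [ 5.000e-04 -4.000e-04  8.953e-01]
```

{"op": "jog_arm", "data": {"moves": [-0.15,-0.04,0,0,0,0.13,-1,-0.3,-0.08,0,0,0,0.26,-1,-0.45,-0.12,0,0,0,0.4,-1,-0.6,-0.16,0,0,0,0.53,-1,-0.75,-0.2,0,0,0,0.66,-1,-0.88,-0.24,0,0,0,0.8,-1,-1,-0.28,0,0,0,0.9,-1,-1,-0.28,0,0,0,0.9,-1]}}

```text
time: 2.3
position: [0.4608, 0.1688, 0.4331]
tool_rot: [2.485, 1.922, 0.001]
ft_force: [-0.1, 0.5, 0.7]
grip_width: 0.002
grip_force: 0.0
```

```bash
python3 go.py 0.08 0.16; python3 go.py 0.08 0.076|tail -1
```

```text
t 2.3 pos [0.4608 0.1688 0.4331] local [-0.1065  0.2282  0.4331] F local [-0.27  0.47  0.69] grip 0.002 j [-0.82 -0.05  0.4   1.45  0.02  1.74 -0.68]
shift units [-0.4922  0.357   0.9104] turn units [ 0.001  -0.0003 -0.0059]
shift units [-0.4923  0.3567  1.1904] turn units [ 0.001  -0.0003 -0.0059]
```

{"op": "jog_arm", "data": {"moves": [-0.15,0.12,0,0,0,0,-1,-0.3,0.24,0,0,0,0,-1,-0.45,0.33,0.1,0,0,0,-1,-0.49,0.357,0.3,0,0,0,-1,-0.49,0.357,0.5,0,0,0,-1,-0.49,0.357,0.7,0,0,0,-1,-0.49,0.357,0.91,0,0,0,-1,-0.49,0.357,0.91,0,0,0,-1]}}

```text
time: 3.3
position: [0.5235, 0.0047, 0.1552]
tool_rot: [-2.473, -1.93, 0.014]
ft_force: [-0.2, -0.2, 1.6]
grip_width: 0.003
grip_force: 0.0
```

```bash
python3 go.py 0.08 0.076; python3 - <<'E'
from m import *
for n,i,a,f in(("t2",T,(180,240,215,315),6),("s2",S,(165,265,200,325),6)):
    cv2.imwrite(f"pics/{n}.png",cv2.resize(i["pixels"][a[0]:a[1],a[2]:a[3]],None,fx=f,fy=f,interpolation=cv2.INTER_CUBIC)[:,:,::-1])
E
```

```text
t 3.3 pos [0.5235 0.0047 0.1552] local [-0.0054  0.0846  0.1552] F local [-0.12 -0.26  1.64] grip 0.003 j [-0.62  0.11  0.6   1.86 -0.07  1.2  -0.24]
shift units [-0.0142  0.0204  0.2639] turn units [-0.0088  0.0039  0.0027]
```

View pics/s2.png

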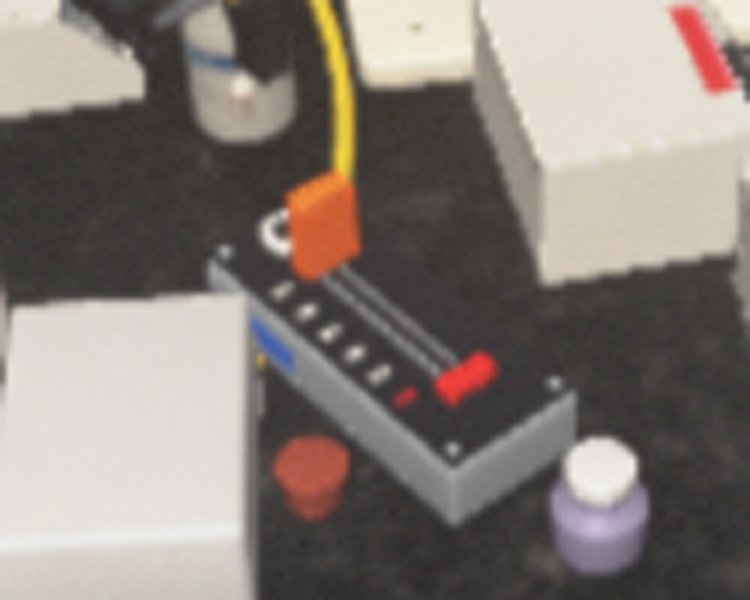

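The lever is still beside the fifth mark (crop 325,225) and the fingers are above and behind it, so I'll descend.

{"op": "jog_arm", "data": {"moves": [0,0,0.07,0,0,0,-1,0,0,0.14,0,0,0,-1,0,0,0.21,0,0,0,-1,0,0,0.25,0,0,0,-1,0,0,0.28,0,0,0,-1,0,0,0.28,0,0,0,-1,0,0,0.28,0,0,0,-1,0,0,0.28,0,0,0,-1]}}

```text
time: 4.4
position: [0.5279, 0.004, 0.0761]
tool_rot: [2.478, 1.931, 0.002]
ft_force: [-0.1, -0.1, 0.5]
grip_width: 0.003
grip_force: 0.0
```

```bash
python3 go.py 0.0665 0.076
```

```text
t 4.4 pos [0.5279 0.004  0.0761] local [-0.001   0.085   0.0761] F local [-0.1  -0.15  0.48] grip 0.003 j [-0.6   0.21  0.6   1.94 -0.13  1.03 -0.19]
shift units [-0.0617  0.0033  0.0004] turn units [ 0.0009 -0.0005  0.0011]
```

{"op": "jog_arm", "data": {"moves": [-0.02,0,0,0,0,0,-1,-0.04,0,0,0,0,0,-1,-0.05,0,0,0,0,0,-1,-0.06,0,0,0,0,0,-1,-0.07,0,0,0,0,0,-1,-0.08,0,0,0,0,0,-1,-0.085,0,0,0,0,0,-1,-0.09,0,0,0,0,0,-1]}}

```text
time: 5.4
position: [0.5219, -0.0176, 0.0756]
tool_rot: [-2.473, -1.934, -0.007]
ft_force: [2.8, 7.1, -1.4]
grip_width: 0.007
grip_force: 3.9
```

```bash
python3 go.py -0.0335 0.076; python3 - <<'E'
from m import *
print(blobs(T,(7,150,120),(18,255,255),(215,315,180,240)),blobs(S,(7,150,120),(18,255,255),(225,325,185,265)))
E
```

```text
t 5.4 pos [ 0.5219 -0.0176  0.0756] local [-0.0015  0.0625  0.0756] F local [ 0.92  7.59 -1.42] grip 0.007 j [-0.57  0.19  0.61  1.96 -0.14  1.03 -0.14]
shift units [-0.32    0.0034 -0.0028] turn units [ 0.0008 -0.005   0.0043]
[] [([253.7, 202.3], [248, 194, 13, 18, 167])]
```

Contact is made at 7.6 N, so I'll carry on toward home.

{"op": "jog_arm", "data": {"moves": [-0.02,0,0,0,0,0,-1,-0.04,0,0,0,0,0,-1,-0.06,0,0,0,0,0,-1,-0.08,0,0,0,0,0,-1,-0.1,0,0,0,0,0,-1,-0.12,0,0,0,0,0,-1,-0.14,0,0,0,0,0,-1,-0.16,0,0,0,0,0,-1]}}

```text
time: 6.5
position: [0.5087, -0.0702, 0.0755]
tool_rot: [2.478, 1.93, -0.002]
ft_force: [0.5, 0.3, -0.2]
grip_width: 0.005
grip_force: 0.0
```

```bash
python3 go.py -0.0335 0.076; python3 - <<'E'
from m import *
print(blobs(S,(7,150,120),(18,255,255),(225,325,185,265)))
E
```

```text
t 6.5 pos [ 0.5087 -0.0702  0.0755] local [-0.0014  0.0084  0.0755] F local [ 0.45  0.41 -0.22] grip 0.005 j [-0.51  0.18  0.65  1.98 -0.12  1.02 -0.05]
shift units [-0.1395  0.0045 -0.0014] turn units [-0.0001  0.0014  0.0009]
[([265.5, 211.7], [259, 203, 13, 19, 177])]
```

{"op": "jog_arm", "data": {"moves": [-0.02,0,0,0,0,0,-1,-0.04,0,0,0,0,0,-1,-0.06,0,0,0,0,0,-1,-0.08,0,0,0,0,0,-1,-0.1,0,0,0,0,0,-1,-0.12,0,0,0,0,0,-1,-0.14,0,0,0,0,0,-1,-0.15,0,0,0,0,0,-1]}}

```text
time: 7.6
position: [0.4982, -0.1117, 0.0756]
tool_rot: [-2.478, -1.929, -0.003]
ft_force: [0.7, 7.6, -0.3]
grip_width: 0.006
grip_force: 3.7
```

```bash
python3 go.py -0.0335 0.076; python3 - <<'E'
from m import *
print(blobs(S,(7,150,120),(18,255,255),(225,325,185,265)))
E
```

```text
t 7.6 pos [ 0.4982 -0.1117  0.0756] local [-0.0013 -0.0345  0.0756] F local [-1.16  7.51 -0.33] grip 0.006 j [-0.45  0.17  0.68  1.99 -0.13  1.02  0.04]
shift units [ 0.0033  0.0045 -0.0013] turn units [-0.0001 -0.002   0.0005]
[([274.0, 218.6], [268, 210, 13, 19, 171])]
```

The lever image matches home. I'll press slightly more to confirm the hard stop.

{"op": "jog_arm", "data": {"moves": [-0.01,0,0,0,0,0,-1,-0.02,0,0,0,0,0,-1,-0.02,0,0,0,0,0,-1,-0.02,0,0,0,0,0,-1,-0.02,0,0,0,0,0,-1,-0.02,0,0,0,0,0,-1,-0.02,0,0,0,0,0,-1,-0.02,0,0,0,0,0,-1]}}

```text
time: 8.7
position: [0.4981, -0.1118, 0.0757]
tool_rot: [-2.47, -1.933, -0.009]
ft_force: [3.2, 14.9, 0.6]
grip_width: 0.002
grip_force: 7.6
```

```bash
python3 go.py -0.0335 0.076
```

```text
t 8.7 pos [ 0.4981 -0.1118  0.0757] local [-0.0014 -0.0346  0.0757] F local [-0.6  15.24  0.6 ] grip 0.002 j [-0.45  0.17  0.68  1.98 -0.14  1.02  0.05]
shift units [ 0.0035  0.0047 -0.0011] turn units [-0.0003 -0.0075  0.0048]
```

Hard stop confirmed: 15 N with no further motion. Now I'll back off, lift, cross over the lever and come down on its home side.

{"op": "jog_arm", "data": {"moves": [0.05,0,0,0,0,0,-1,0.1,0,0,0,0,0,-1,0.1,0,0,0,0,0,-1,0.1,0,-0.1,0,0,0,-1,0.1,0,-0.2,0,0,0,-1,0.1,0,-0.25,0,0,0,-1,0.1,0,-0.25,0,0,0,-1,0.1,0,-0.25,0,0,0,-1]}}

```text
time: 9.7
position: [0.5032, -0.0892, 0.1494]
tool_rot: [-2.477, -1.93, 0.002]
ft_force: [-0.2, -0.5, 0.0]
grip_width: 0.006
grip_force: 0.0
```

```bash
python3 go.py -0.085 0.15;python3 - <<'E'
from m import *
print(blobs(S,(7,150,120),(18,255,255),(225,325,185,265)))
E
```

```text
t 9.7 pos [ 0.5032 -0.0892  0.1494] local [-0.0021 -0.0114  0.1494] F local [-0.12 -0.56  0.  ] grip 0.006 j [-0.51  0.08  0.67  1.91 -0.05  1.18 -0.07]
shift units [-0.2452  0.0067 -0.0018] turn units [-0.0016  0.0005  0.001 ]
[([274.0, 218.4], [268, 210, 13, 19, 173])]
```

{"op": "jog_arm", "data": {"moves": [-0.08,0,0,0,0,0,-1,-0.16,0,0,0,0,0,-1,-0.245,0,0,0,0,0,-1,-0.245,0.005,0,0,0,0,-1,-0.245,0.005,0.08,0,0,0,-1,-0.245,0.005,0.16,0,0,0,-1,-0.245,0.005,0.245,0,0,0,-1,-0.245,0.005,0.245,0,0,0,-1]}}

```text
time: 10.8
position: [0.4859, -0.1592, 0.0749]
tool_rot: [-2.474, -1.93, 0.006]
ft_force: [-0.0, -0.3, 1.1]
grip_width: 0.001
grip_force: 0.0
```

```bash
python3 go.py -0.0665 0.076;python3 - <<'E'
from m import *
print(blobs(S,(7,150,120),(18,255,255),(225,325,185,265)))
E
```

```text
t 10.8 pos [ 0.4859 -0.1592  0.0749] local [-0.0017 -0.0835  0.0749] F local [ 0.04 -0.35  1.14] grip 0.001 j [-0.4   0.19  0.73  1.98 -0.14  1.03  0.15]
shift units [ 0.0568  0.0057 -0.0036] turn units [-0.0048  0.0007  0.0023]
[([271.2, 215.4], [270, 214, 4, 4, 13]), ([272.7, 224.0], [269, 220, 8, 9, 44])]
```

{"op": "jog_arm", "data": {"moves": [0.02,0,0,0,0,0,-1,0.04,0,0,0,0,0,-1,0.05,0,0,0,0,0,-1,0.06,0,0,0,0,0,-1,0.07,0,0,0,0,0,-1,0.08,0,0,0,0,0,-1,0.09,0,0,0,0,0,-1,0.1,0,0,0,0,0,-1]}}

```text
time: 11.9
position: [0.4946, -0.1304, 0.0767]
tool_rot: [-2.476, -1.931, -0.0]
ft_force: [0.2, -0.3, -0.5]
grip_width: 0.003
grip_force: 0.0
```

```bash
python3 go.py -0.0135 0.076
```

```text
t 11.9 pos [ 0.4946 -0.1304  0.0767] local [-0.0003 -0.0535  0.0767] F local [ 0.25 -0.29 -0.48] grip 0.003 j [-0.44  0.18  0.71  1.98 -0.14  1.03  0.08]
shift units [0.1334 0.0011 0.0024] turn units [-0.0009 -0.0008  0.0019]
```

{"op": "jog_arm", "data": {"moves": [0.01,0,0,0,0,0,-1,0.02,0,0,0,0,0,-1,0.03,0,0,0,0,0,-1,0.04,0,0,0,0,0,-1,0.05,0,0,0,0,0,-1,0.06,0,0,0,0,0,-1,0.07,0,0,0,0,0,-1,0.07,0,0,0,0,0,-1]}}

```text
time: 12.9
position: [0.5003, -0.1106, 0.0772]
tool_rot: [-2.477, -1.932, -0.001]
ft_force: [-0.0, 0.4, -0.5]
grip_width: 0.006
grip_force: 0.0
```

```bash
python3 go.py -0.0135 0.076;python3 - <<'E'
from m import *
print(blobs(S,(7,150,120),(18,255,255),(225,325,165,265)),blobs(T,(7,150,120),(18,255,255),(215,315,180,240)))
E
```

```text
t 12.9 pos [ 0.5003 -0.1106  0.0772] local [ 0.0003 -0.0329  0.0772] F local [-0.14  0.39 -0.48] grip 0.006 j [-0.47  0.18  0.69  1.98 -0.13  1.03  0.04]
shift units [ 0.0646 -0.001   0.0039] turn units [ 0.0003 -0.0005  0.0021]
[([263.2, 215.2], [260, 210, 8, 11, 60])] []
```

{"op": "jog_arm", "data": {"moves": [0.01,0,0,0,0,0,-1,0.02,0,0,0,0,0,-1,0.03,0,0,0,0,0,-1,0.04,0,0,0,0,0,-1,0.05,0,0,0,0,0,-1,0.06,0,0,0,0,0,-1,0.068,0,0,0,0,0,-1,0.068,0,0,0,0,0,-1]}}

```text
time: 14.0
position: [0.5051, -0.0909, 0.077]
tool_rot: [-2.477, -1.932, -0.001]
ft_force: [-0.2, 0.1, -0.2]
grip_width: 0.006
grip_force: 0.0
```

```bash
python3 go.py -0.0135 0.076;python3 - <<'E'
from m import *
print(blobs(S,(7,150,120),(18,255,255),(225,325,165,265)),blobs(T,(7,150,120),(18,255,255),(215,315,180,240)))
E
```

```text
t 14.0 pos [ 0.5051 -0.0909  0.077 ] local [ 0.0002 -0.0126  0.077 ] F local [-0.2   0.08 -0.17] grip 0.006 j [-0.5   0.18  0.68  1.98 -0.13  1.03 -0.  ]
shift units [-0.0029 -0.0006  0.0035] turn units [ 0.0001 -0.0004  0.0019]
[([259.1, 211.6], [256, 206, 9, 12, 64])] []
```

No contact force remains, so the lever has snapped ahead. I'll back away and lift clear.

{"op": "jog_arm", "data": {"moves": [-0.05,0,0,0,0,0,-1,-0.1,0,0,0,0,0,-1,-0.12,0,0,0,0,0,-1,-0.12,0,-0.15,0,0,0,-1,-0.12,0,-0.3,0,0,0,-1,-0.12,0,-0.5,0,0,0,-1,-0.12,0,-0.7,0,0,0,-1,-0.12,0,-0.8,0,0,0,-1]}}

```text
time: 15.1
position: [0.497, -0.1272, 0.3207]
tool_rot: [2.477, 1.929, 0.007]
ft_force: [-0.3, 0.1, -0.5]
grip_width: 0.002
grip_force: 0.0
```

{"op": "jog_arm", "data": {"moves": [0,-0.2,0,0,0,0,-1,0,-0.2,0,0,0,0,-1,0,-0.2,0,0,0,0,-1,0,-0.2,0,0,0,0,-1,0,-0.2,0,0,0,0,-1,0,-0.2,0,0,0,0,-1,0,-0.2,0,0,0,0,-1,0,-0.2,0,0,0,0,-1]}}

```text
time: 16.1
position: [0.438, -0.1118, 0.317]
tool_rot: [-2.478, -1.931, 0.0]
ft_force: [0.2, -0.4, 0.0]
grip_width: 0.005
grip_force: 0.0
```

```bash
python3 go.py -0.0135 0.076;python3 - <<'E'
from m import *
print(blobs(S,(7,150,120),(18,255,255),(225,325,165,265)),blobs(T,(7,150,120),(18,255,255),(215,315,180,240)))
cv2.imwrite("pics/s3.png",cv2.resize(S["pixels"][165:265,200:325],None,fx=6,fy=6,interpolation=cv2.INTER_CUBIC)[:,:,::-1])
E
```

```text
t 16.1 pos [ 0.438  -0.1118  0.317 ] local [-0.0597 -0.0493  0.317 ] F local [ 0.26 -0.34  0.04] grip 0.005 j [-0.55 -0.2   0.64  1.78  0.12  1.53 -0.17]
shift units [0.1193 0.1994 0.8032] turn units [-0.0001  0.0002  0.0011]
[([261.2, 208.3], [255, 199, 13, 19, 173])] []
```

View pics/s3.png

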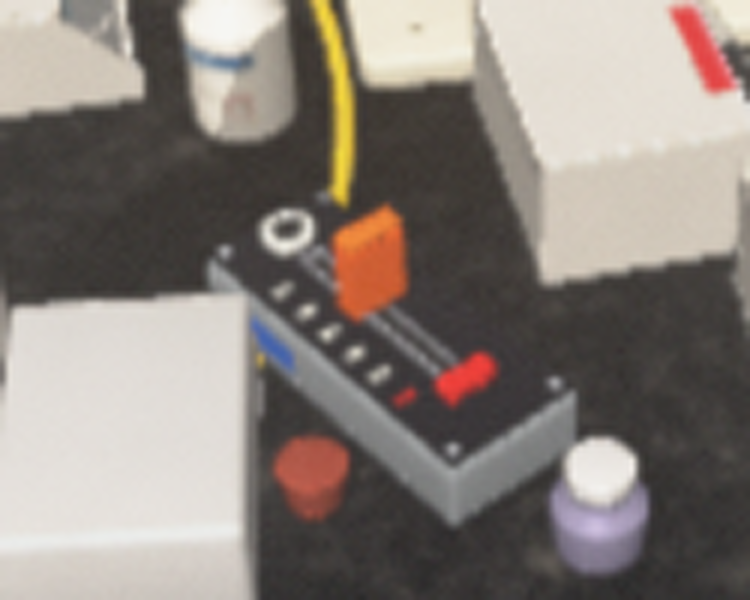

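The lever sits at scene pixel (261.2,208.3). The third detent (0.06) predicts (261.5,208.3), so it matches. The jar and stopper have not moved and the hand is clear.

```bash
python3 -c "
from bench import ctrl
print(ctrl.close_job())"
```

```text
the job is handed in; nothing more can be done
None
```

I pushed the lever home to its hard stop at the red buffer, then pushed it out to rest in the third detent (confirmed in the camera image); the hand is clear, the jar and stopper beside the box show no movement, and the job is handed in after about 16 s.

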